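Index the phone turntable by one notch

ROBOT

A 6-joint arm with a two-finger parallel gripper is mounted at the origin on a cart in front of the work surface, level with it; the furniture and walls round the work are solid. World frame = base frame: x ahead of the robot, y to its left, z up, the work surface at z = 0. Lengths are in m, angles in rad, forces in N, time in s.
With the tool pointing down it reaches from about 0.35 to 1 m from the base axis. Payload 7.1 kg.
Tool frame: the origin (TCP) lies on the centre line of the jaws, within the pads' length; the fingertips stand manip.finger_overhang ahead of it and the grasp point (between the pads) lies 3 mm ahead of it (manip.finger_overhang is the distance from the TCP to the fingertips, in m); z points along the fingers, y is the line along which they close (so a half turn about z gives the same grasp; the last joint's range is limited). The gripper opens to 85 mm and grips with 20 to 120 N. Pads are 22 mm wide; open, the fingers measure 114 mm over their backs; the gripper's body (76 mm by 85 mm) begins 54 mm behind the grasp point. The pads swing forward as they close: fully open they stand 13 mm farther back than shut.
Start: joints at [-1.153, 0.423, 1.63, -0, 1.089, -0.019], TCP at [0.264, -0.566, 0.253] pointing down, gripper open.
Joint ranges: [-3, 3], [-0.9, 2.11], [0.09, 2.58], [-1.31, 4.45], [0.11, 2.69], [-2.54, 2.54]. Speed limits (rad/s): [2.39, 2.39, 3.01, 3.14, 3.14, 3.14].

INTERFACE

Orientations are given as a unit quaternion [w, x, y, z].
In Python, from cell import manip gives the robot as it stands.
- The arm moves only by the shell command python3 -m creep 'ROWS' [OPENING]. ROWS is JSON, a list of rows, each an object with "delta_pos": the shift along the tool's x, y, z in cm, a list of three; "turn": the turn about the tool's z in degrees. In form: [{"delta_pos": [x, y, z], "turn": turn}, ...]. A call has 1 to 12 rows; each row is the pose to reach, as a shift and turn from the pose commanded when the call began, along the tool's axes at that moment; what a row does not reach only later rows make up. A row lasts 1/8 s, in which the tool goes at most 62.5 mm and 10.7 degrees, less where a joint would pass 70% of its speed; a pose out of reach is approached as far as the arm can. A call with a gripper value outside its range is refused whole. OPENING is the closure, from 0 (fully open) to 1 (shut), set as the call begins (- or left out, the last holds). The fingers move at their own pace and stop on an object; the grip force is fixed at half the most. Time passes only in rows, so rows that repeat a pose let the fingers close. It gives the time, the measured TCP pose, the force, the opening and the grip force at its end, in the units of the state.
- manip.get_state(): the state, without advancing time (a new reading comes with each control period).
- manip.grab_frame(name): name is "side" or "top" or "wrist"; returns a dict with "color" (480x640x3 uint8, red, green, blue), "camera_matrix" (3x3 intrinsics, pixels), "rvec" (rotation vector, rad) and "tvec" (3), from world to camera coordinates, as OpenCV has them. Camera axes: x right, y down, z forward; pixel columns grow to the right and rows downward; lengths in m; the calibration is good to about 2 mm. The wrist camera is an equidistant fisheye: a pixel r from the principal point sees the ray r / f radians off the axis. A picture is of the moment at which its call begins. There is no depth.
- manip.sign_off(): hands the job in; it is judged then, once.
The state is a dict: "time_s": time; "joint_pos": joint angles; "dq": joint speeds; "effort": joint torques, N m; "eef_pos": TCP position; "orientation": TCP orientation; "contact_force": force on the tool from outside, world axes, zero at the start; "ft_torque": the same for the moment, N m; "width": finger opening in m; "grasp_force": force on a finger pad.
Only numpy, scipy, OpenCV 4.12 (cv2) and the standard library are available. Lean on these libraries where they do the work, as an engineer would, in place of code of your own. Each camera call takes 0.05 s, during which the arm holds its last target. There are 200 camera calls.

TASK

The small rotary table that carries the phone is locked by the spring plunger on its arm. Press the plunger's round button down, push the table counter-clockwise (seen from above) by the upright tab beside the button, and leave it locked in the very next notch with the button sprung fully back up; do not turn it past that notch. Push only: leave the phone lying untouched in its cradle and everything else on the desk where it is.

Things in the scene. Friction and masses are not known exactly. Their poses are not given: they have to be found in the camera images.
- index_base: Fixed base of the rotary table: grey foot 192 mm across and 8 mm high, barrel 148 mm across and, 30 to 38 mm above the desk, a dark steel index ring 200 mm across with eight notches, 15 mm wide and 10 mm deep, in its outer edge, 45 degrees apart. Origin on the upright turning axis at desk height, z up. Its place and yaw differ each time.
- table_axis (a point): Centre of the upper face of the turning table, a grey-painted disc 170 mm across whose top lies 51 mm above the desk. z up along the turning axis, x points from the axis to the plunger; y points counter-clockwise at the plunger. The phone lies on this face between four black rails 7 mm high.
- turntable (a joint): Angle of the table in rad, positive counter-clockwise seen from above; about 0 at the start (locked in a notch, 0.03 play either way); the next notch counter-clockwise is at 0.785 (45 degrees). From about 0.12 on, the key is out of the first notch and under the ring. Needs about 0.12 to 0.25 N m to turn when free, and stays where it is left.
- plunger (a joint): Travel of the spring plunger in m: 0 fully up (locked if in a notch), 0.012 fully down on its stop. Pressing it 0.007 or more frees the table; 0.010 is a good depth. Spring force 3.6 N (up) to 7.2 N (down). Between notches the ring holds it down at 0.007 without the finger; it springs up by itself into the next notch and stops the table there. Held down by the finger, it passes the notch.
- plunger_top (a point): Centre of the flat top of the plunger's black round button, 34 mm across, 114 mm out from the turning axis, on the table's arm (62 mm wide, top at 51 mm). The button's top is 72 mm above the desk when up, 60 mm when fully down. z up. It starts on the side of the table away from the robot and moves with the table.
- tab_face (a point): On the face, towards the button, of the upright grey push tab on the arm, 14 mm below its top. The tab is a plate 36 mm long radially and 8 mm thick, its top 100 mm above the desk; this face stands upright, 24 mm counter-clockwise of the button's centre. It turns with the table but does not go down with the button.
- next_notch (a point): Centre of the next notch counter-clockwise, at the height of the ring's upper face (38 mm), 94 mm from the turning axis. Fixed to the base. The locking key lies in line with the button's centre, so the button stands straight outwards from this notch when the table has been indexed.
- phone: Smartphone with a red back, 138 x 68 x 9 mm, loose in the cradle on the table; its top is about 60 mm above the desk. Origin at the centre of its underside; x along its length, z up. Must not be touched.
- screw_dish: Bystander: shallow steel dish, 74 mm across, 14 mm high. Origin at the centre of its underside.
- driver: Bystander: red precision screwdriver lying flat, 134 mm long, 14 mm thick, along its own y. Origin at the middle of its underside.
- suction_cup: Bystander: dark red suction cup with a wire ring, 50 mm across, 44 mm high. Origin at the centre of its underside.
- charger: Bystander: white wall charger lying down, 66 x 41 x 28 mm. Origin at the centre of its underside.
Things that resemble listed ones, but are neither listed nor needed, are in the scene too. Leave any white look-alike of the phone alone.

How it is judged:
By the outcome, as a careful person would: the job done as asked, in the order asked, and still so for the second after the job is handed in, with the robot touching nothing.
It also fails if it takes over 40 s, if anything falls off the work surface, if the arm or the gripper's body presses on something with over 40 N, if the wrist force passes 120 N, or if a joint passes its speed limit or range.

## Working session

There is one attempt and no reset: what is moved stays moved. The work goes in short steps, Python scripts to look and compute and a shell command to move; the robot and the scene stay as the last step left them, time stands still between calls to the robot, and variables do not carry over. Pictures are saved under pics/ and viewed, at most 10 in all, crops included, and the job is handed in when it is done.

```bash
mkdir -p pics; ls; python3 - <<'E'
from cell import manip
import cv2,json
print(manip.finger_overhang, manip.get_state())
for n in("side","top"):
    f=manip.grab_frame(n); cv2.imwrite(f"pics/{n}0.png",f["color"][:,:,::-1]); print(n,f["camera_matrix"].tolist(),f["rvec"],f["tvec"])
E
```

```text
pics
0.022 {'time_s': 0.0, 'joint_pos': array([-1.15301193e+00,  4.23823026e-01,  1.63069474e+00,  5.17260568e-06,
        1.08860936e+00, -1.90101157e-02]), 'dq': array([-5.38018381e-04, -2.08588080e-05,  1.15581900e-03,  2.97654500e-04,
       -1.30955154e-04,  6.79255599e-04]), 'effort': array([-2.14180327e-03, -5.57395613e+01, -2.81750035e+01, -1.57529398e-04,
        7.32527609e-03,  6.63769242e-06]), 'eef_pos': array([ 0.26420724, -0.56583912,  0.25255493]), 'orientation': array([-7.52490974e-04,  9.76245935e-01,  2.16663993e-01, -1.49720615e-04]), 'contact_force': array([ 0.73911436,  0.72611034, -1.06588297]), 'ft_torque': array([ 0.06105057, -0.00302673, -0.01067527]), 'grasp_force': 0.0, 'width': 0.08555014404571419}
side [[469.4238199718357, 0.0, 314.25344187947866], [0.0, 469.4238199718357, 235.43321925995775], [0.0, 0.0, 1.0]] [ 0.6402207  -2.30717901  1.55120681] [0.54248707 0.14895186 0.89872573]
top [[536.2769854800982, 0.0, 319.57096552627326], [0.0, 536.2769854800982, 240.417261989247], [0.0, 0.0, 1.0]] [ 2.10442881 -2.11911611  0.19814361] [0.16752607 0.54450652 1.03897203]
```

View pics/top0.png

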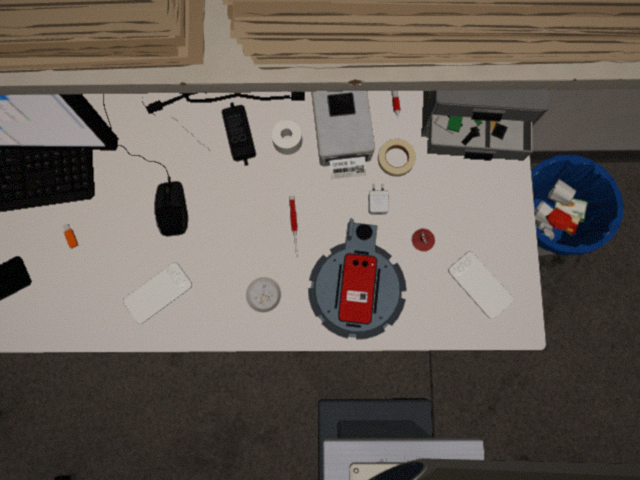

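View pics/side0.png

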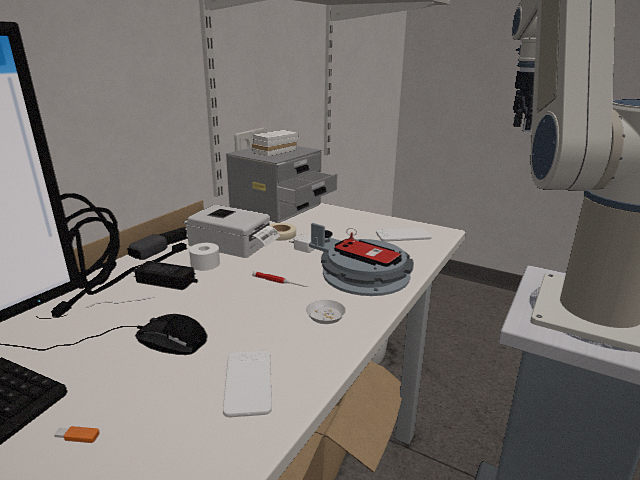

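Top view: table at about (357,290), with the button at (363,232) and the tab left of it at (351,232). Possible confusions: for the button, the dark suction cup (423,240) and the tape rolls (287,136) and (397,156). For the phone, the white look-alikes at (158,292) and (481,285). The black round button on the arm of the disc with the red phone is the one I want.

```bash
cat > h.py <<'E'
import numpy as np, cv2
def cast(f,uv,z):
    R=cv2.Rodrigues(np.array(f["rvec"],float))[0]; t=np.array(f["tvec"],float).ravel(); K=f["camera_matrix"]
    d=R.T@np.linalg.inv(K)@np.array([uv[0],uv[1],1.]); c=-R.T@t
    return c+d*(z-c[2])/d[2]
def proj(f,P):
    return cv2.projectPoints(np.array(P,float).reshape(-1,1,3),np.array(f["rvec"]),np.array(f["tvec"]),f["camera_matrix"],None)[0].reshape(-1,2)
E
python3 - <<'E'
from cell import manip
from h import *
f=manip.grab_frame("top"); im=f["color"][:,:,::-1].copy(); g=im.max(2)
R=cv2.Rodrigues(f["rvec"])[0]; print("cam",-R.T@f["tvec"])
# button: dark blob near (363,232)
m=np.zeros_like(g); m[220:246,340:380]=(g[220:246,340:380]<45)
n,l,s,c=cv2.connectedComponentsWithStats(m)
for i in range(1,n):
    if s[i,4]>15: print("dark",s[i],c[i],cast(f,c[i],.072))
# ring: everything non-white in window -> convex hull of rows>250
w=np.zeros_like(g); w[252:345,300:415]=(g[252:345,300:415]<150)
cs=max(cv2.findContours(w,0,cv2.CHAIN_APPROX_NONE)[0],key=cv2.contourArea)
P=np.array([cast(f,p[0],.038)[:2] for p in cv2.convexHull(cs) if p[0][1]>256])
A=np.c_[2*P,np.ones(len(P))]; x=np.linalg.lstsq(A,(P**2).sum(1),rcond=None)[0]
print("axis",x[:2],"r",np.sqrt(x[2]+x[:2]@x[:2]))
cv2.imwrite("pics/crop.png",cv2.resize(im[205:345,290:450],None,fx=4.2,fy=4.2,interpolation=cv2.INTER_CUBIC))
E
```

```text
cam [0.32972143 0.15190626 1.12792885]
dark [356 225  16  15 197] [363.58883249 231.61928934] [0.55963142 0.07482573 0.072     ]
axis [0.44749464 0.08917715] r 0.1006020286224447
```

View pics/crop.png

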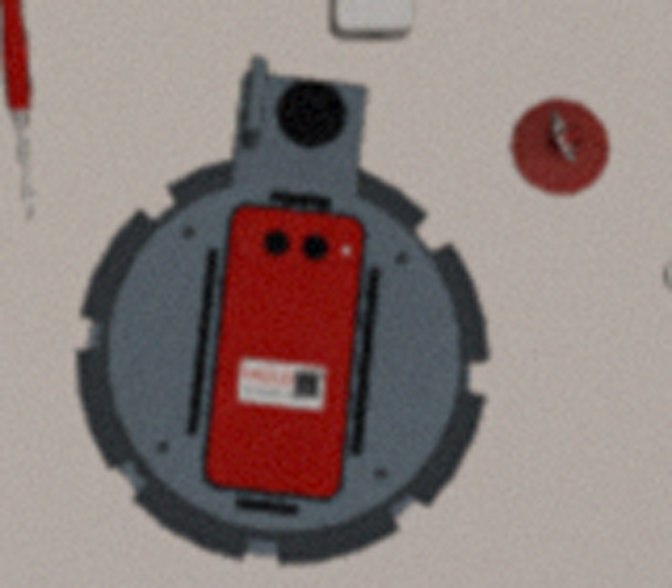

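The crop confirms the choice: black button at crop (312,113) and tab at crop (252,100). The measured sizes agree (button radius 113 mm, ring radius 100.6 mm). The axis is at (0.4475, 0.089) and the arm angle is about −7.3°. Next I move over the button with the gripper shut and the pad width facing the tab.

```bash
python3 -m creep '[{"delta_pos":[5,-4.2,0],"turn":-5},{"delta_pos":[10,-8.5,0],"turn":-11},{"delta_pos":[15,-12.7,0],"turn":-16},{"delta_pos":[20,-17,0],"turn":-22},{"delta_pos":[25,-21.2,0],"turn":-27},{"delta_pos":[30,-25.5,0],"turn":-32},{"delta_pos":[35,-29.8,0],"turn":-38},{"delta_pos":[40,-34,0],"turn":-43},{"delta_pos":[45,-38.3,2],"turn":-49},{"delta_pos":[50,-42.5,5],"turn":-54},{"delta_pos":[54.4,-46.3,9],"turn":-57.7},{"delta_pos":[54.4,-46.3,9],"turn":-57.7}]' 1
python3 -m creep '[{"delta_pos":[0,0,0],"turn":0},{"delta_pos":[0,0,0],"turn":0}]'
```

```text
time_s: 1.65
eef_pos: [0.5617, 0.0856, 0.162]
orientation: [-0.0, 0.75, 0.662, -0.0]
contact_force: [0.0, -0.6, -0.4]
width: -0.0002
grasp_force: 0.0
time_s: 1.9
eef_pos: [0.5611, 0.083, 0.1633]
orientation: [-0.0, 0.75, 0.661, -0.0]
contact_force: [-0.6, -0.5, -0.2]
width: -0.0
grasp_force: 0.0
```

```bash
python3 - <<'E'
from cell import manip
from h import *
w=manip.grab_frame("wrist")["color"][:,:,::-1]; f=manip.grab_frame("side"); s=f["color"][:,:,::-1]
print(proj(f,[[.5611,.083,.141],[.5606,.0747,.072]]))
s=cv2.resize(s[150:300,270:430],None,fx=3,fy=3)
cv2.imwrite("pics/near.png",np.hstack([cv2.resize(w,(320,450))if 0 else cv2.resize(w,None,fx=.5,fy=.5)[:240].repeat(1,0),s[:240,:480]]) if 0 else np.hstack([cv2.copyMakeBorder(cv2.resize(w,(320,240)),0,210,0,0,0),s]))
E
```

```text
[[322.73549934 205.10867354]
 [324.2515294  232.78073006]]
```

View pics/near.png

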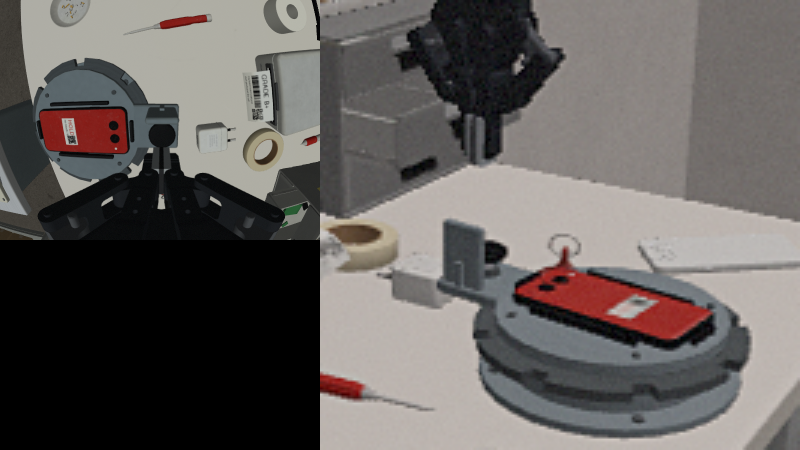

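The wrist view shows the button just under the fingers, with the tab beside it. In the side crop the fingertip is at (487,162), within 3 px of prediction. The fingertips clear the phone. Descending next.

```bash
python3 -m creep '[{"delta_pos":[0,0,3],"turn":0},{"delta_pos":[0,0,5],"turn":0},{"delta_pos":[0,0,6],"turn":0},{"delta_pos":[0,0,6.4],"turn":0},{"delta_pos":[0,0,6.4],"turn":0},{"delta_pos":[0,0,6.4],"turn":0}]'
python3 -m creep '[{"delta_pos":[0,0,0.3],"turn":0},{"delta_pos":[0,0,0.6],"turn":0},{"delta_pos":[0,0,0.9],"turn":0},{"delta_pos":[0,0,1.2],"turn":0},{"delta_pos":[0,0,1.4],"turn":0},{"delta_pos":[0,0,1.4],"turn":0},{"delta_pos":[0,0,1.4],"turn":0}]'
```

```text
time_s: 2.75
eef_pos: [0.562, 0.0834, 0.1001]
orientation: [0.0, 0.751, 0.661, 0.001]
contact_force: [0.9, 0.6, -1.2]
width: 0.0004
grasp_force: 0.0
time_s: 3.62
eef_pos: [0.5617, 0.0835, 0.0855]
orientation: [0.0, 0.751, 0.661, 0.0]
contact_force: [-0.9, 0.1, 6.1]
width: 0.0002
grasp_force: 2.8
```

Contact and spring force agree (about 8.5 mm). I press 1.5 mm deeper, then push along the arc to about 16°.

```bash
python3 -m creep '[{"delta_pos":[0,0,0.15],"turn":0},{"delta_pos":[0,0,0.15],"turn":0},{"delta_pos":[0.4,-0.04,0.15],"turn":-2},{"delta_pos":[0.79,-0.09,0.15],"turn":-4},{"delta_pos":[1.19,-0.16,0.15],"turn":-6},{"delta_pos":[1.58,-0.24,0.15],"turn":-8}]'
python3 - <<'E'
from cell import manip
from h import *
f=manip.grab_frame("side"); cv2.imwrite("pics/arc.png",cv2.resize(f["color"][150:300,270:430,::-1],None,fx=3.5,fy=3.5))
E
```

```text
time_s: 4.38
eef_pos: [0.5613, 0.0993, 0.084]
orientation: [0.0, 0.702, 0.712, 0.0]
contact_force: [-0.7, -1.3, 5.7]
width: -0.0
grasp_force: 3.0
```

View pics/arc.png

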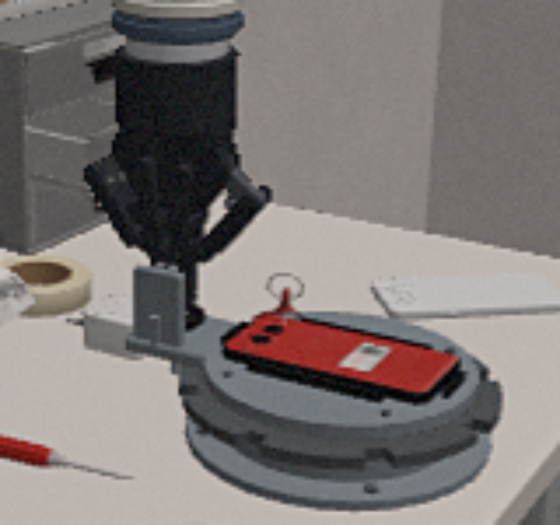

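The arm and tab have begun turning with the finger, with the button pressed and the phone clear. I continue another 8°, then raise the finger so the ring holds the plunger.

```bash
python3 -m creep '[{"delta_pos":[0.4,-0.04,0],"turn":-2},{"delta_pos":[0.79,-0.09,0],"turn":-4},{"delta_pos":[1.19,-0.16,0],"turn":-6},{"delta_pos":[1.58,-0.24,0],"turn":-8},{"delta_pos":[1.58,-0.24,0],"turn":-8}]'
python3 - <<'E'
from cell import manip
from h import *
f=manip.grab_frame("top"); im=f["color"][:,:,::-1]
ax=np.array([.4475,.0892])
# phone long axis from the red mask -> table angle
hsv=cv2.cvtColor(im,cv2.COLOR_BGR2HSV); m=(((hsv[...,0]<8)|(hsv[...,0]>172))&(hsv[...,1]>150)&(hsv[...,2]>60)).astype(np.uint8)
m[:, :315]=0; m[:,405:]=0; m[:245]=0; m[345:]=0
q=cv2.boxPoints(cv2.minAreaRect(max(cv2.findContours(m,0,2)[0],key=cv2.contourArea)))
P=np.array([cast(f,p,.06)[:2] for p in q]); e=[P[1]-P[0],P[2]-P[1]]; d=max(e,key=np.linalg.norm)
print([np.linalg.norm(v) for v in e],"phone angle",np.degrees(np.arctan2(d[1],d[0])),"centre",P.mean(0))
E
```

```text
time_s: 5.05
eef_pos: [0.5586, 0.1154, 0.0841]
orientation: [0.0, 0.651, 0.759, 0.0]
contact_force: [-0.6, 0.2, 5.1]
width: 0.0
grasp_force: 3.0Traceback (most recent call last):
  File "<stdin>", line 8, in <module>
ValueError: max() iterable argument is empty
```

```bash
python3 -m creep '[{"delta_pos":[0,0,-0.6],"turn":0},{"delta_pos":[0,0,-1.2],"turn":0},{"delta_pos":[0,0,-1.8],"turn":0},{"delta_pos":[0,0,-1.8],"turn":0}]'
python3 - <<'E'
from cell import manip
from h import *
f=manip.grab_frame("side"); im=f["color"][:,:,::-1].copy()
for k,c in((14,(0,255,0)),):
    a=np.radians(k-7.3); er=np.array([np.cos(a),np.sin(a),0]); et=np.array([-er[1],er[0],0]); o=np.array([.4475,.0892,0])
    for r in(.096,.132):
        p=proj(f,[o+er*r+et*.032+[0,0,.1],o+er*r+et*.032+[0,0,.051]]); cv2.line(im,tuple(p[0].round().astype(int).tolist()),tuple(p[1].round().astype(int).tolist()),c,1)
cv2.imwrite("pics/lift.png",cv2.resize(im[180:300,280:420],None,fx=5,fy=5,interpolation=cv2.INTER_CUBIC))
E
```

```text
time_s: 5.6
eef_pos: [0.5588, 0.1151, 0.1023]
orientation: [0.0, 0.651, 0.759, 0.0]
contact_force: [-1.1, -0.1, -0.0]
width: -0.0001
grasp_force: 0.0
```

View pics/lift.png

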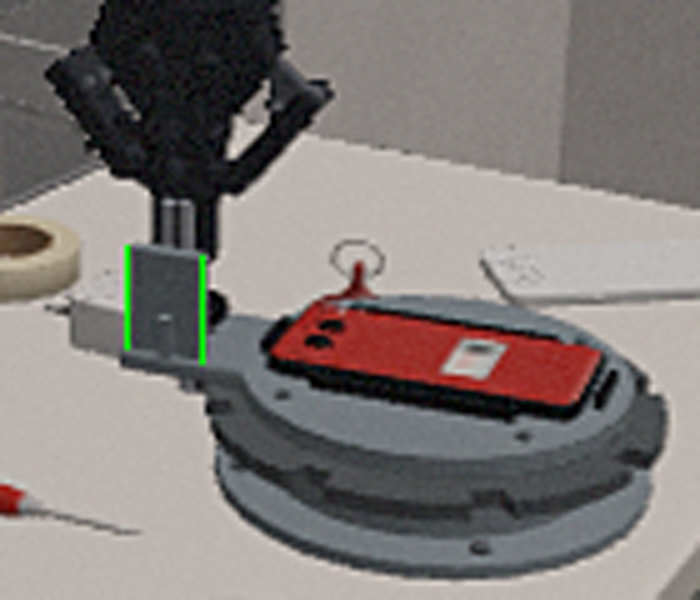

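The finger is 8 mm above the held-down button, and the tab matches my predicted 14° outline to about 1 px (green lines at x=126 and 205). Pushing on by the tab alone.

```bash
python3 -m creep '[{"delta_pos":[0.6,-0.06,0],"turn":-3},{"delta_pos":[1.19,-0.16,0],"turn":-6},{"delta_pos":[1.77,-0.28,0],"turn":-9},{"delta_pos":[2.16,-0.38,0],"turn":-11},{"delta_pos":[2.54,-0.49,0],"turn":-13},{"delta_pos":[2.54,-0.49,0],"turn":-13}]'
python3 -m creep '[{"delta_pos":[0.6,-0.06,0],"turn":-3},{"delta_pos":[1.19,-0.16,0],"turn":-6},{"delta_pos":[1.58,-0.24,0],"turn":-8},{"delta_pos":[1.97,-0.33,0],"turn":-10},{"delta_pos":[2.35,-0.44,0],"turn":-12},{"delta_pos":[2.35,-0.44,0],"turn":-12}]'
```

```text
time_s: 6.4
eef_pos: [0.5495, 0.1397, 0.1017]
orientation: [-0.0, 0.561, 0.828, -0.0]
contact_force: [0.2, -0.5, -0.1]
width: -0.0
grasp_force: 0.1
time_s: 7.15
eef_pos: [0.5368, 0.1601, 0.1018]
orientation: [-0.0, 0.471, 0.882, 0.0]
contact_force: [0.6, -0.2, 0.1]
width: 0.0
grasp_force: 0.0
```

```bash
python3 -m creep '[{"delta_pos":[0.1,-0.01,0],"turn":-0.5},{"delta_pos":[0.2,-0.02,0],"turn":-1},{"delta_pos":[0.3,-0.03,0],"turn":-1.5},{"delta_pos":[0.4,-0.04,0],"turn":-2},{"delta_pos":[0.5,-0.05,0],"turn":-2.5},{"delta_pos":[0.6,-0.06,0],"turn":-3},{"delta_pos":[0.6,-0.06,0],"turn":-3}]'
python3 -m creep '[{"delta_pos":[0.1,-0.01,0],"turn":-0.5},{"delta_pos":[0.2,-0.02,0],"turn":-1},{"delta_pos":[0.3,-0.03,0],"turn":-1.5},{"delta_pos":[0.4,-0.04,0],"turn":-2},{"delta_pos":[0.4,-0.04,0],"turn":-2}]'
python3 - <<'E'
from cell import manip
from h import *
f=manip.grab_frame("side"); im=f["color"][:,:,::-1].copy()
a=np.radians(45-7.3); er=np.array([np.cos(a),np.sin(a),0]); et=np.array([-er[1],er[0],0]); o=np.array([.4475,.0892,0])
for r in(.096,.132):
    p=proj(f,[o+er*r+et*.032+[0,0,.1],o+er*r+et*.032+[0,0,.051]]).round().astype(int).tolist(); cv2.line(im,tuple(p[0]),tuple(p[1]),(0,255,0),1)
cv2.imwrite("pics/near45.png",cv2.resize(im[180:300,280:420],None,fx=5,fy=5,interpolation=cv2.INTER_CUBIC))
E
```

```text
time_s: 8.02
eef_pos: [0.5332, 0.1645, 0.1019]
orientation: [0.0, 0.448, 0.894, 0.0]
contact_force: [2.2, -0.7, -0.6]
width: -0.0002
grasp_force: 0.8
time_s: 8.65
eef_pos: [0.53, 0.1674, 0.1018]
orientation: [-0.0, 0.433, 0.902, -0.0]
contact_force: [-0.1, -0.3, -0.2]
width: 0.0001
grasp_force: 0.0
```

View pics/near45.png

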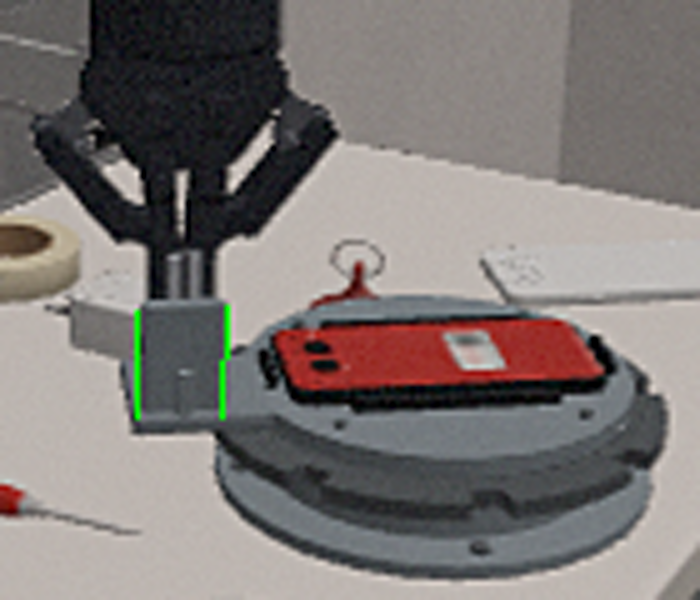

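The tab is within about 1° of the predicted 45° outline. I creep on until the notch stops it, shown by a force rise.

```bash
python3 -m creep '[{"delta_pos":[0.1,-0.01,0],"turn":-0.5},{"delta_pos":[0.2,-0.02,0],"turn":-1},{"delta_pos":[0.2,-0.02,0],"turn":-1}]'
python3 -m creep '[{"delta_pos":[0.1,-0.01,0],"turn":-0.5},{"delta_pos":[0.2,-0.02,0],"turn":-1},{"delta_pos":[0.2,-0.02,0],"turn":-1}]'
```

```text
time_s: 9.07
eef_pos: [0.5288, 0.1688, 0.1018]
orientation: [-0.0, 0.425, 0.905, -0.0]
contact_force: [0.1, -0.1, -0.1]
width: -0.0003
grasp_force: 0.0
time_s: 9.45
eef_pos: [0.5275, 0.1702, 0.1018]
orientation: [-0.0, 0.417, 0.909, -0.0]
contact_force: [0.2, -0.2, -1.0]
width: 0.0
grasp_force: 0.1
```

```bash
python3 - <<'E'
from cell import manip
from h import *
f=manip.grab_frame("side"); im=f["color"][:,:,::-1].copy(); im=cv2.resize(im[180:300,280:420],None,fx=5,fy=5,interpolation=cv2.INTER_CUBIC)
o=np.array([.4475,.0892,0])
for k,c in((45,(0,255,0)),(48,(0,255,255))):
    a=np.radians(k-7.3); er=np.array([np.cos(a),np.sin(a),0]); et=np.array([-er[1],er[0],0])
    P=[o+er*r+et*.032+[0,0,z] for r,z in((.096,.1),(.132,.1),(.132,.051),(.096,.051))]
    q=((proj(f,P)-[280,180]+.5)*5-.5).round().astype(np.int32); cv2.polylines(im,[q],True,c,1)
cv2.imwrite("pics/n45b.png",im)
E
```

```text
(no output)
```

View pics/n45b.png

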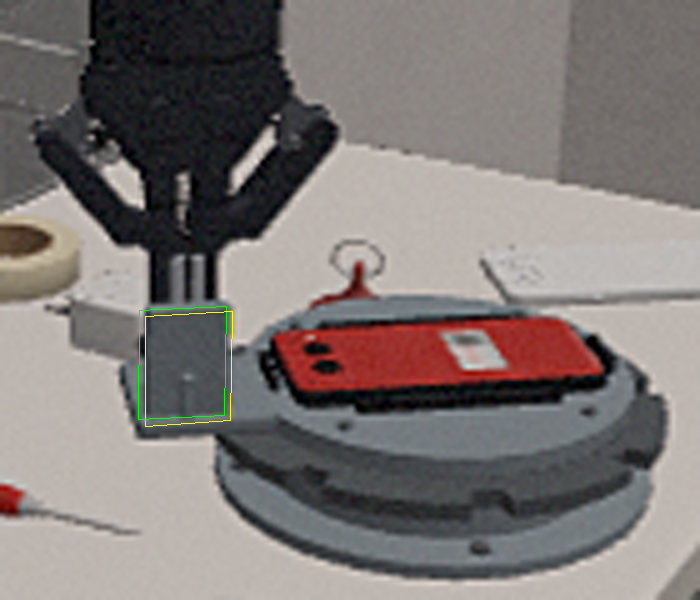

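The tab lies at about 45–46° (it matches the green outline). One more gentle nudge to feel the stop.

```bash
python3 -m creep '[{"delta_pos":[0.08,-0.01,0],"turn":-0.4},{"delta_pos":[0.15,-0.02,0],"turn":-0.8},{"delta_pos":[0.15,-0.02,0],"turn":-0.8}]'
python3 - <<'E'
from cell import manip
from h import *
f=manip.grab_frame("wrist");cv2.imwrite("pics/w.png",f["color"][:,:,::-1])
E
```

```text
time_s: 9.88
eef_pos: [0.5269, 0.171, 0.1019]
orientation: [0.0, 0.41, 0.912, 0.0]
contact_force: [3.5, -3.7, -2.1]
width: -0.0001
grasp_force: 2.3
```

View pics/w.png

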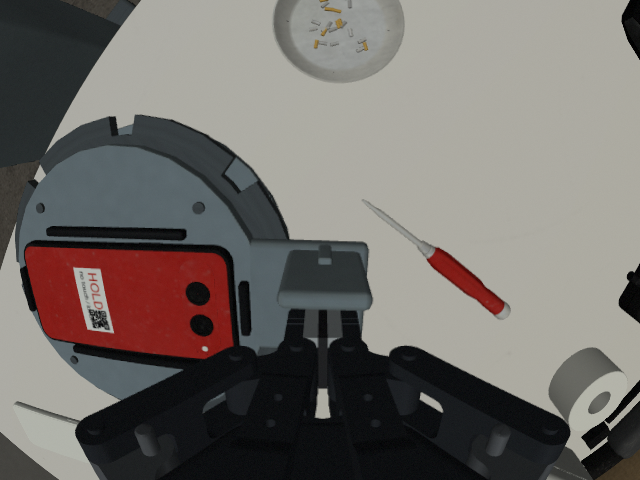

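The wrist view shows the fingers against the tab (325,285) and the phone seated in its cradle. The 5 N reaction is about 0.56 N·m, well above turning friction, so the table is stopped in the notch. I back off, lift, swing aside and verify.

```bash
python3 -m creep '[{"delta_pos":[-0.3,0,0],"turn":0},{"delta_pos":[-0.5,0,-0.5],"turn":0},{"delta_pos":[-0.5,0,-4],"turn":0},{"delta_pos":[-0.5,0,-9],"turn":0},{"delta_pos":[-0.5,0,-14],"turn":0},{"delta_pos":[-4,-3,-16],"turn":0},{"delta_pos":[-8,-6,-16],"turn":0},{"delta_pos":[-12,-9,-16],"turn":0},{"delta_pos":[-16,-12,-16],"turn":0},{"delta_pos":[-20,-15,-16],"turn":0},{"delta_pos":[-23,-17.5,-16],"turn":0},{"delta_pos":[-23,-17.5,-16],"turn":0}]'
python3 - <<'E'
from cell import manip
from h import *
f=manip.grab_frame("top"); im=f["color"][:,:,::-1]; g=im.max(2)
m=np.zeros_like(g); m[225:265,300:345]=g[225:265,300:345]<45
n,l,s,c=cv2.connectedComponentsWithStats(m)
for i in range(1,n):
    if s[i,4]>60:
        p=cast(f,c[i],.072); d=p[:2]-[.4475,.0892]; print(s[i],c[i],p,np.hypot(*d),np.degrees(np.arctan2(d[1],d[0]))+7.3)
s=manip.grab_frame("side")["color"][:,:,::-1]
a=cv2.resize(im[200:350,270:440],(400,353),interpolation=cv2.INTER_CUBIC); b=cv2.resize(s[200:290,280:382],(400,353),interpolation=cv2.INTER_CUBIC)
cv2.imwrite("pics/fin.png",np.hstack([a,b]))
E
```

```text
time_s: 11.42
eef_pos: [0.5478, -0.1192, 0.2621]
orientation: [0.0, 0.412, 0.911, 0.0]
contact_force: [-0.3, 0.3, -0.5]
width: 0.0002
grasp_force: 0.0
[313 236  16  16 197] [320.67005076 243.88324873] [0.53518063 0.16138646 0.072     ] 0.11357278031974452 46.76423606143575
```

View pics/fin.png

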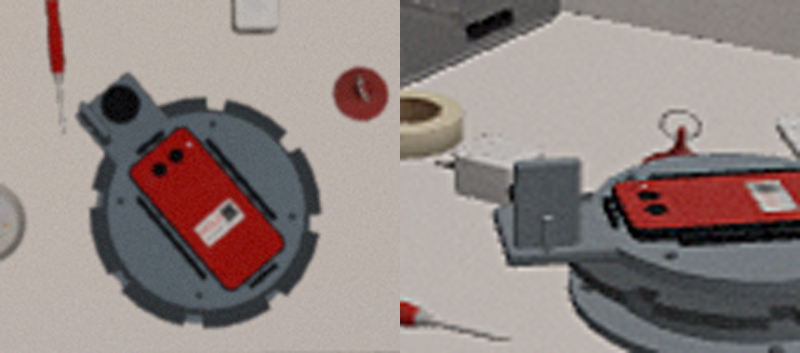

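Top view: the table has turned one notch (46.8°, at the play limit of 45°+1.7°), phone seated and bystanders in place. Left to check is the button height, from its dark sliver left of the tab in the side view.

```bash
python3 - <<'E'
from cell import manip
from h import *
f=manip.grab_frame("side"); g=f["color"].max(2)
for z in(.072,.065):
    t=np.linspace(0,2*np.pi,200); q=proj(f,np.c_[.5352+.017*np.cos(t),.1614+.017*np.sin(t),0*t+z]); i=q[:,0].argmin(); print(z,"left edge",q[i], "right",q[q[:,0].argmax()])
print(g[238:262,302:314])
f=manip.grab_frame("wrist"); cv2.imwrite("pics/w2.png",f["color"][:,:,::-1])
E
```

```text
0.072 left edge [306.45930374 248.11156539] right [322.51953496 248.28342821]
0.065 left edge [306.45117216 251.12863933] right [322.46857082 251.30033164]
[[186 183 182 181 185 186 184 183 179 189 188 187]
 [169 184 184 186 186 186 185 191 191 192 197 197]
 [198 192 185 183 174 187 192 194 192 173 181 167]
 [174 183 195 196 194 194 191 134 118 123 121 122]
 [115 126 146 159 178 191 183  63 103 107 105 102]
 [116 114 112 109 115 145 151  54  75  75  75  85]
 [111 122 113 118 119 135 141  55  82  85  82  88]
 [118 117 119 119 119 134 143  58  83  82  81  87]
 [110 118 119 119 120 134 140  60  84  87  82  85]
 [111 117 115 113 125 112  35  69  91  84  88  81]
 [115 112 113 114 114  85  19  69  85  83  85  90]
 [108 109 111 118 112  83  26  67  80  83  88  84]
 [105 107 104 107 116 109  16  68  84  85  85  83]
 [143 126 114 110 114 111  67  66  87  84  87  88]
 [197 201 197 137 102 118 120  59  86  86  87  86]
 [194 183 105 125 119 123 118  54  85  87  92  86]
 [185 145  77 118 126 124 119  60  83  82  84  87]
 [186 146  61 103 127 126 116  57  80  88  79  83]
 [193 182  42  97 125 125 116  63  84  87  85  87]
 [192 188 114  86 116 127 112  61  83  80  84  87]
 [190 183 116  62 112 124 118  66  80  86  88  84]
 [190 195 186  49 104 125 116  62  88  83  87  86]
 [186 192 189 113  92 123 118  59  86  83  83  86]
 [186 187 185 116  66 116 119  59  80  80  89  90]]
```

The button's sliver starts at row 247. The fully-up prediction is 248 and the held-down one is 251, so the button has sprung up and locked.

```bash
python3 -c "
from cell import manip
print(manip.sign_off())"
```

```text
the job is handed in; nothing more can be done
None
```

I turned the table counter-clockwise to the very next notch and handed the job in at about 12 s; the cameras show it locked there with the button fully up, the phone in its cradle and the robot clear.

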